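# Hold the tuner slide at its mark

## Task

Swing the deep cover on the front of the grey tuner case wide open, about square to the case or further, and leave it open. Then take the D-shaped pull behind it, draw the spring-loaded slide out until the pointer on top of the case is level with the brass mark beside its slot, and finish while still holding it there, because it springs back if let go. Leave the other things on the table where they are.

Things in the scene. Friction and masses are not known exactly. Their poses are not given: they have to be found in the camera images.
- tuner_case: grey steel case fixed to the table, 220 (x) x 340 (y) x 150 mm high. Origin: centre of its underside. Its front face, at its own x = -110 mm, looks along its own -x, roughly to the robot; its yaw varies. Cover and D-pull are on the front; a slot along x with the pointer and the mark is in the top
- cover (a joint): hinge of the deep grey cover, a box 200 mm wide, 76 deep, 30 to 145 mm above the table, centred 30 mm to +y of the case's middle. Vertical axis at its left (+y) edge. 0 rad = shut; grows as the right edge swings towards the robot, then left (clockwise from above), to 2.0. May start ajar up to 0.25. Friction 0.12 N m; stays where left. Shut, it encloses the D-pull, also from above
- cover_hinge (a point): point on the cover's vertical hinge axis, on the front face at the cover's left edge, at the height of the cover's handle (108 mm)
- cover_handle (a point): middle of the cover's handle, an upright round black bar 11 mm thick, 64 mm long, held by one arm at its foot, its axis 45 mm off the cover's outer face, 170 mm along the cover from the hinge (near the free edge); 108 mm above the table, 37 mm below the cover's top edge. Can be pinched from above. Moves with the cover
- tuner_slide: spring slide out of the front along the case's -x, travel 85 mm, starts fully in. Black D-pull: bar 12 mm thick, 92 long along y, on 10 mm rods 80 apart. Origin: bar's middle, 115 mm above the table, at rest 60 mm before the front face, 30 mm to +y of the case's middle; axes as the case's. Pinch from above, a finger before and one behind, between the rods. Spring 4 N + 1.2 N per 10 mm
- pointer (a point): top middle of the slide's pointer, a thin steel fin (4 mm along x, 12 mm wide) that stands 18 mm out of the slot in the case's top and moves with the slide, mm for mm, towards the front as the slide is pulled
- mark: setting mark: small brass finger 4 mm thick along x (14 mm wide foot at its -y end), 12 mm high, fixed on the case's top just to the -y side of the slot, 30 to 65 mm in front of the resting pointer. Origin: middle of the finger's underside; axes as the case's. Level = same x in the case's frame; 5 mm off is still good
- jar_tall: bystander: aluminium canister with black cap, 40 mm across, 80 mm high, standing; origin: centre of its underside
- jar_short: bystander: aluminium canister with black cap, 38 mm across, 58 mm high, standing; origin: centre of its underside
- panel_meter: bystander: round black panel meter lying face up, 72 mm across, 38 mm high; origin: centre of its underside
- heat_sink: bystander: black finned heat sink, 90 x 55 x 24 mm high, lying in front of the case, low enough for the cover to swing over; origin: centre of its underside
- motor: bystander: dark cylindrical motor lying left of the case, 110 mm long, 76 mm high; origin: centre of its underside
- insulator: bystander: white ceramic insulator, 60 mm across, 42 mm high, standing on the right rear of the case's top; origin: centre of its underside
- trimmer: bystander: screwdriver with a green handle, 160 mm long, lying left in front of the case, low enough for the cover to swing over; origin: under its middle

How it is judged:
By the outcome, as a careful person would: the job done as asked, in the order asked, and still so for the second after the job is handed in, while the arm keeps its last pose, push and grip.
It also fails if it takes over 51 s, if anything falls off the work surface, if the arm or the gripper's body presses on something with over 40 N, if the wrist force passes 120 N, or if a joint passes its speed limit or range.

## Robot

A 6-joint arm with a two-finger parallel gripper is mounted at the origin on the work surface. World frame = base frame: x ahead of the robot, y to its left, z up, the work surface at z = 0. Lengths are in mm, angles in rad, forces in N, time in s.
With the tool pointing down it reaches from about 225 to 725 mm from the base axis. Payload 3.1 kg.
Tool frame: the origin (TCP) lies midway between the tips of the shut fingers; the grasp point (between the pads) lies 19 mm behind it; z points along the fingers, y is the line along which they close (so a half turn about z gives the same grasp; the last joint's range is limited). The gripper opens to 85 mm and grips with 20 to 120 N. Pads are 22 mm wide; open, the fingers measure 114 mm over their backs; the gripper's body (76 mm by 85 mm) begins 54 mm behind the grasp point. The pads swing forward as they close: fully open they stand 13 mm farther back than shut.
Start: joints at [-1.361, 0.048, 0.099, 1.622, 0, 1.443], TCP at [173.976, -495.328, 231.312] pointing down, gripper open.
Joint ranges: [-2.91, 2.91], [-0.99, 1.94], [-1.21, 1.42], [-2.12, 2.29], [-1.49, 1.47], [-3.14, 3.14]. Speed limits (rad/s): [2.79, 2.79, 3.14, 3.14, 3.14, 3.14].

## Interface

Orientations are given as [roll, pitch, yaw] about the fixed x, y, z axes, in that order (R = Rz(yaw) Ry(pitch) Rx(roll)).
In Python, from bench import env gives the robot as it stands. The module is installed in compiled form; this text tells all that it offers.
- The arm moves only by the tool drive_tool, never from a script. Its argument "steps" is a list of rows, each a list of 7 numbers: the shift along the world's x, y, z normalised to -1 to 1, where 1 is 300 mm, then the turn, a rotation vector about the world's x, y, z normalised to -1 to 1, where 1 is pi rad, then the opening, from 0 (shut) to 1 (fully open). In form: [[tx, ty, tz, ax, ay, az, claw], ...]. A call has 1 to 8 rows; each row shifts and turns the commanded pose from where the row before left it; what a row does not reach is not made up. A row lasts 1/10 s, in which the tool goes at most 50 mm and 8.59 degrees, less where a joint would pass 70% of its speed; a pose out of reach is approached as far as the arm can. A call with a number of a shift or a turn outside -1 to 1 is refused whole. A call with a gripper value outside its range is refused whole. The fingers move at their own pace and stop on an object; "squeeze" is the grip in N (left out, the last holds). Time passes only in rows, so rows that do not move let the fingers close. It gives the time, the measured TCP pose, the force, the opening and the grip force at its end, in the units of the state.
- env.get_state(): the state, without advancing time (a new reading comes with each control period).
- env.read_camera(name): name is "scene" or "top" or "wrist"; returns the picture (384x512x3 uint8, red, green, blue); there is no depth.
- env.camera_info(name): a dict with "fov_y" (degrees; the focal length in pixels is half the picture's height over the tangent of half this angle, whatever the lens; pixels are square), "cx", "cy" (the principal point, pixels), "rvec" (rotation vector, rad) and "tvec" (3), from world to camera coordinates, as OpenCV has them; the wrist camera has in their place "hand_eye" (4x4, takes a point from camera to tool coordinates, whose origin is the TCP and whose axes are the flange's). Camera axes: x right, y down, z forward; pixel columns grow to the right and rows downward; lengths in mm; the calibration is good to about 2 mm. A picture is of the moment at which its call begins: read the wrist's pose just before it. camera_info takes no time and is no camera call.
- env.hand_in(): hands the job in; it is judged then, once.
Trained networks look in the newest picture that a camera, given by its name, has taken for a name from the list of things; names that differ only in an ending like _2 or _b are one class to them, and where a whole thing is asked for, a point or a joint stands for the part that bears it (a point fixed in the world has none). Each returns a list of dicts, best first, with "conf" (0 to 1); they miss things now and then, are a little off and sometimes report something else, mostly with a low value. They report only what shows in the picture. A call takes as long as a camera call.
- env.search_frame(camera, label): "rect" ([left, top, width, height] as shares, 0 to 1, of the picture: columns of its width, rows of its height, round what is visible of it).
- env.cut_out(camera, label): "mask" (384x512 bool, what is visible of it) and "rect" ([left, top, width, height] as shares, 0 to 1, of the picture: columns of its width, rows of its height, round what is visible of it).
- env.pinpoint(camera, label): "centre" ([column, row] as shares, 0 to 1, of the picture: columns of its width, rows of its height: a listed point, or the origin of a listed thing).
The state is a dict: "t": time; "qpos": joint angles; "qd": joint speeds; "effort": joint torques, N m; "tool_pos": TCP position; "eef_rot": TCP orientation; "force": force on the tool from outside, world axes, zero at the start; "moment": the same for the moment, N m; "gripper_width": finger opening in mm; "finger_force": force on a finger pad.
Only numpy, scipy, OpenCV 4.12 (cv2) and the standard library are available. Lean on these libraries where they do the work, as an engineer would, in place of code of your own. Each camera call takes 0.05 s, during which the arm holds its last target. There are 200 camera calls.

## Working session

There is one attempt and no reset: what is moved stays moved. The work goes in short steps, Python scripts to look and compute and a tool call to move; the robot and the scene stay as the last step left them, time stands still between calls to the robot, and variables do not carry over. Pictures are saved under pics/ and viewed, at most 10 in all, crops included, and the job is handed in when it is done.

Besides the shell and the picture viewer there is one more tool, called after "Emit:" as a command line: name --pt "numbers of a row" for each row, then --argument value for the rest. drive_tool: Moves the arm, as the interface text tells. Scaled input: -1 to 1 covers 300 mm each way for a shift and pi rad each way for a turn. Its arguments: {"type":"object","properties":{"steps":{"type":"array","items":{"type":"array","items":{"type":"number","minimum":-1,"maximum":1}}},"squeeze":{"type":"number"}},"required":["steps"]}

```bash
mkdir -p pics; cat > h.py <<'E'
import numpy as np, cv2
from bench import env
from scipy.spatial.transform import Rotation as R
def cam(n):
    c=env.camera_info(n); f=192/np.tan(np.radians(c["fov_y"])/2)
    K=np.array([[f,0,c["cx"]],[0,f,c["cy"]],[0,0,1.]])
    if "rvec" in c:
        Rm=cv2.Rodrigues(np.array(c["rvec"],float))[0]; t=np.array(c["tvec"],float).ravel()
    else:
        s=env.get_state(); T=np.eye(4); T[:3,:3]=R.from_euler("xyz",s["eef_rot"]).as_matrix(); T[:3,3]=s["tool_pos"]
        M=np.linalg.inv(T@np.array(c["hand_eye"])); Rm,t=M[:3,:3],M[:3,3]
    return K,Rm,t
def ray(n,px,C=None):
    K,Rm,t=C or cam(n); o=-Rm.T@t; d=Rm.T@np.linalg.solve(K,[px[0],px[1],1]); return o,d/np.linalg.norm(d)
def atz(n,px,z,C=None):
    o,d=ray(n,px,C); return o+d*(z-o[2])/d[2]
def tri(rays):
    A=sum(np.eye(3)-np.outer(d,d) for o,d in rays); b=sum((np.eye(3)-np.outer(d,d))@o for o,d in rays)
    p=np.linalg.solve(A,b); return p,[np.linalg.norm((np.eye(3)-np.outer(d,d))@(p-o)) for o,d in rays]
def proj(n,p,C=None):
    K,Rm,t=C or cam(n); q=K@(Rm@np.asarray(p,float)+t); return q[:2]/q[2]
def pin(n,l):
    r=env.pinpoint(n,l); return [(np.array(x["centre"])*[512,384],x["conf"]) for x in r[:2]]
E
python3 - <<'E'
from h import *
np.set_printoptions(precision=1,suppress=True)
a=env.read_camera("scene");b=env.read_camera("top")
cv2.imwrite("pics/s.png",a[...,::-1]);cv2.imwrite("pics/t.png",b[...,::-1])
for l in ["cover_handle","cover_hinge","pointer","mark","tuner_case","tuner_slide","heat_sink","jar_tall","jar_short","panel_meter","motor","trimmer"]:
    r=[pin(n,l) for n in("scene","top")]
    if l in("cover_handle","cover_hinge","pointer","mark") and all(r): print(l,*tri([ray(n,x[0][0]) for n,x in zip(("scene","top"),r)]),r)
    else: print(l,[[(p,round(c,2),atz(n,p,0)) for p,c in x[:1]] for n,x in zip(("scene","top"),r)])
print(env.get_state()["t"],cam("top"))
E
```

```text
cover_handle [535.  -88.1 120.1] [np.float64(0.3394200130745905), np.float64(0.33942001307459757)] [[(array([217.3, 165.2]), 0.89)], [(array([281.3, 222. ]), 0.69), (array([155.6, 255.7]), 0.44)]]
cover_hinge [662.3  62.3 116.4] [np.float64(5.131177867847212), np.float64(5.131177867847195)] [[(array([282.4, 226.2]), 0.76)], [(array([223.9, 169.3]), 0.68)]]
pointer [[(array([228. , 269.7]), 0.59, array([722.9, -38.3,   0. ]))], []]
mark [[], []]
tuner_case [[], [(array([266.5, 133.5]), 0.72, array([781.7, -52.2,   0. ]))]]
tuner_slide [[], []]
heat_sink [[], [(array([267.9, 217.7]), 0.62, array([545. , -60.5,   0. ]))]]
jar_tall [[], [(array([328.1, 183.5]), 0.78, array([ 644.1, -227.6,    0. ]))]]
jar_short [[(array([141.4, 194.4]), 0.73, array([ 562.3, -280.3,    0. ]))], [(array([343.2, 212.6]), 0.57, array([ 563.6, -270.6,    0. ]))]]
panel_meter [[], [(array([314.6, 223.9]), 0.94, array([ 530.5, -191. ,    0. ]))]]
motor [[(array([344.5, 315.6]), 0.91, array([786.9, 214.7,   0. ]))], [(array([173.5, 126.8]), 0.68, array([794.2, 209.5,   0. ]))]]
trimmer [[(array([352.8, 173.8]), 0.93, array([429.2, 227.2,  -0. ]))], [(array([159.1, 253.1]), 0.7, array([441.9, 236.4,   0. ]))]]
1.3 (array([[382.9,   0. , 256.1],
       [  0. , 382.9, 191.8],
       [  0. ,   0. ,   1. ]]), array([[ 0. , -1. ,  0. ],
       [-1. , -0. , -0.1],
       [ 0.1, -0. , -1. ]]), array([ -39.3,  614.2, 1025.2]))
```

View pics/s.png

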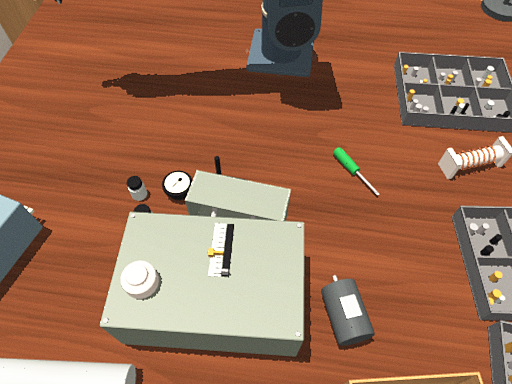

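View pics/t.png

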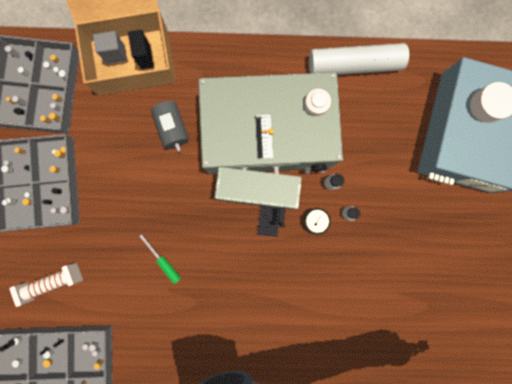

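The scene view is from behind the case: handle tip near (217,165), cover ajar at (190–290, 175–215), pointer slot near (220,250). In the top view the cover is near (258,187), and the handle is beside the heat sink near (280,218). I'll zoom in for the corners.

```bash
python3 - <<'E'
import cv2,numpy as np
a=cv2.imread("pics/t.png")[65:240,190:350];b=cv2.imread("pics/s.png")[150:355,100:310]
f=lambda x,k:cv2.resize(x,None,fx=k,fy=k,interpolation=cv2.INTER_CUBIC)
a=f(a,2.4);b=f(b,1.95)
h=max(a.shape[0],b.shape[0]);c=np.zeros((h,a.shape[1]+b.shape[1],3),np.uint8)
c[:a.shape[0],:a.shape[1]]=a;c[:b.shape[0],a.shape[1]:]=b
cv2.imwrite("pics/z.png",c);print(a.shape,b.shape)
E
```

```text
(420, 384, 3) (400, 410, 3)
```

View pics/z.png

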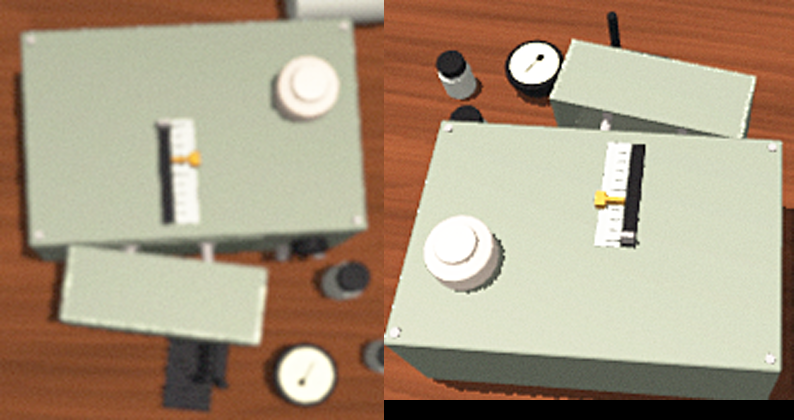

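```bash
cat > fit.py <<'E'
from h import *
from scipy.optimize import least_squares
T=lambda u,v:(190+u/2.4,65+v/2.4)
S=lambda u,v:(100+(u-384)/1.95,150+v/1.95)
case={(110,170):(T(23,33),S(780,371)),(110,-170):(T(350,20),S(386,346)),(-110,-170):(T(367,228),S(442,121)),(-110,170):(T(30,247),S(782,140))}
cov={(0,0):(T(68,246),None),(0,76):(T(59,319),S(755,76)),(200,76):(T(260,345),S(575,40)),(200,0):(T(267,267),S(552,97))}
def w(p,c,z):
    a=p[2];return np.array([p[0]+c[0]*np.cos(a)-c[1]*np.sin(a),p[1]+c[0]*np.sin(a)+c[1]*np.cos(a),z])
def cv(th,l,n): return (-110-l*np.sin(th)-n*np.cos(th),130-l*np.cos(th)+n*np.sin(th))
if __name__=="__main__":
    C={n:cam(n) for n in("top","scene")}
    def res(p):
        r=[]
        for c,o in case.items():
            for n,x in zip(("top","scene"),o): r+=list(proj(n,w(p,c,150),C[n])-x)
        for c,o in cov.items():
            for n,x in zip(("top","scene"),o):
                if x is not None: r+=list(proj(n,w(p,cv(p[3],*c),145),C[n])-x)
        return r
    s=least_squares(res,[760,-50,0,.1],loss="soft_l1");p=s.x
    np.set_printoptions(precision=2,suppress=True)
    print(p,np.array(res(p)).reshape(-1,2).tolist())
    print("hinge",w(p,(-110,130),108),"handle",w(p,cv(p[3],170,121),108),"handletop",w(p,cv(p[3],170,121),140),"pull",w(p,(-170,30),115))
    for n in C: print(n,proj(n,w(p,cv(p[3],170,121),140),C[n]))
    for t in np.arange(0.1,2.01,.2): print(round(t,2),w(p,cv(t,170,121),108))
    print("mark",w(p,(0,0),150), atz("scene",S(600,197),162,C["scene"]),atz("top",T(190,158),160,C["top"]),"pointer",atz("scene",S(628,235),168,C["scene"]))
E
python3 fit.py
```

```text
[784.6  -53.23   0.08   0.18] [[-1.9559289400122566, -0.8074756353279611], [1.7533152690151041, 0.05451833285826524], [0.31995673628711074, -2.0581600101648547], [-2.222154303757918, -0.8651775525974017], [-0.3376509999480959, -0.0939129746888625], [-0.7426869543596126, -1.0382725711700687], [-0.6017541644279447, -0.45667249110090324], [0.35239945776282866, -1.0095715622185821], [0.40513092855528043, -0.6588992046204396], [0.17839339941545518, 0.13037515781380193], [0.6016001382841978, -0.3853938994059263], [-0.9891806082636094, -0.7555635736071622], [-1.338825805877633, -1.0019331556969178], [-0.4117658884367188, 0.5606657732813574], [-1.3901448593126418, 0.06510223169121332]]
hinge [664.84  67.84 108.  ] handle [527.75 -89.47 108.  ] handletop [527.75 -89.47 140.  ] pull [612.78 -36.51 115.  ]
top [282.67 225.1 ]
scene [216.73 156.92]
0.1 [540.08 -99.41 108.  ]
0.3 [509.33 -71.29 108.  ]
0.5 [484.79 -37.62 108.  ]
0.7 [467.43   0.25 108.  ]
0.9 [457.94  40.82 108.  ]
1.1 [456.69  82.46 108.  ]
1.3 [463.75 123.52 108.  ]
1.5 [478.82 162.37 108.  ]
1.7 [501.3  197.44 108.  ]
1.9 [530.31 227.35 108.  ]
mark [784.6  -53.23 150.  ] [753.5 -55.2 162. ] [752.58 -51.63 160.  ] pointer [788.48 -22.27 168.  ]
```

```bash
python3 - <<'E'
from h import *
s=env.get_state();print(s["eef_rot"],s["tool_pos"],s["t"],s["force"]);print(R.from_euler("xyz",s["eef_rot"]).as_matrix().round(3));print(np.round(env.camera_info("wrist")["hand_eye"],2))
E
```

```text
[-3.14152306e+00 -6.37987403e-08  3.37768339e-01] [ 173.96633154 -495.31833465  231.27388694] 1.3 [-0.04421886 -0.27623526  0.41062636]
[[ 0.943  0.331 -0.   ]
 [ 0.331 -0.943  0.   ]
 [ 0.    -0.    -1.   ]]
[[   0.     -0.95   -0.31   80.29]
 [   1.      0.      0.      0.23]
 [  -0.     -0.31    0.95 -143.9 ]
 [   0.      0.      0.      1.  ]]
```

Emit:
drive_tool --pt "0.06 0.075 0 0 0 0.047 1" --pt "0.06 0.075 0 0 0 0.047 1" --pt "0.06 0.075 0 0 0 0.047 1" --pt "0.06 0.075 0 0 0 0.047 1" --pt "0.06 0.075 0 0 0 0.047 1" --pt "0.06 0.075 0 0 0 0.047 1" --pt "0.06 0.075 0 0 0 0.047 1" --pt "0.06 0.075 0 0 0 0.047 1"

```text
t: 2.1
tool_pos: [318.6, -314.4, 231.4]
eef_rot: [3.141, 0.0, 1.525]
force: [0.5, 0.0, -0.4]
gripper_width: 85.5
finger_force: 0.0
```

Emit:
drive_tool --pt "0.06 0.075 0 0 0 0.047 1" --pt "0.06 0.075 0 0 0 0.047 1" --pt "0.06 0.075 0 0 0 0.047 1" --pt "0.06 0.075 0 0 0 0.047 1" --pt "0.06 0.075 0 0 0 0.047 1" --pt "0.06 0.075 0 0 0 0.047 0.6" --pt "0.06 0.075 0 0 0 0.047 0.6" --pt "0.06 0.075 0 0 0 0.047 0.6"

```text
t: 2.9
tool_pos: [462.6, -134.3, 231.4]
eef_rot: [-3.141, 0.0, 2.706]
force: [1.3, -0.3, 1.0]
gripper_width: 51.1
finger_force: 0.0
```

Emit:
drive_tool --pt "0 0.075 0 0 0 0.047 0.6" --pt "0 0.075 0 0 0 0.047 0.6" --pt "0 0 0 0 0 0 0.6"

```text
t: 3.2
tool_pos: [462.0, -88.2, 231.5]
eef_rot: [3.141, -0.0, 3.0]
force: [-0.3, 0.3, 0.3]
gripper_width: 51.2
finger_force: 0.0
```

```bash
python3 - <<'E'
from h import *
np.set_printoptions(precision=1,suppress=True)
s=env.get_state();print(s["eef_rot"],s["tool_pos"],s["t"],s["qpos"],s["gripper_width"])
C=cam("wrist");im=env.read_camera("wrist");cv2.imwrite("pics/w1.png",im[...,::-1])
r=pin("wrist","cover_handle");print(r)
for p in [(527.75,-89.5,140),(527.75,-89.5,108)]: print(proj("wrist",p,C))
if r:
    a=ray("wrist",r[0][0],C); print(atz("wrist",r[0][0],108,C), tri([a,ray("scene",(217.3,165.2)),ray("top",(281.3,222))]))
print(pin("wrist","cover_hinge"),proj("wrist",(664.8,67.8,108),C))
E
```

```text
[ 3.1 -0.   3. ] [462.  -88.2 231.5] 3.2 [-0.3 -0.1 -0.   1.6  0.  -0.2] 51.23129242818012
[(array([264.9, 240.7]), 0.98)]
[266.8 256.2]
[266.  240.7]
[527.6 -90.7 108. ] (array([530.3, -90. , 109. ]), [np.float64(2.9996751725688076), np.float64(2.5144542573780297), np.float64(4.710150029986112)])
[] [406.8 322.7]
```

View pics/w1.png

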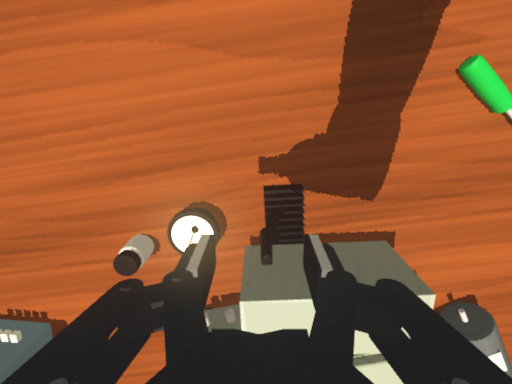

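The wrist view shows the handle bar from about (266,258) at its top to (266,235) at its foot, left of the cover's free edge. That matches my model at (528,-90). Next I descend and grip.

Emit:
drive_tool --pt "0.11 -0.003 0 0 0 0.01 0.6" --pt "0.11 -0.003 0 0 0 0 0.6" --pt "0 0 -0.11 0 0 0 0.6" --pt "0 0 -0.11 0 0 0 0.6" --pt "0 0 -0.11 0 0 0 0.6" --pt "0 0 -0.1 0 0 0 0.6" --pt "0 0 0 0 0 0 0" --pt "0 0 0 0 0 0 0" --squeeze 25

```text
t: 4.15
tool_pos: [527.5, -92.9, 102.2]
eef_rot: [3.142, -0.001, 3.025]
force: [-0.2, 0.5, 1.1]
gripper_width: 22.8
finger_force: 0.0
```

Emit:
drive_tool --pt "0 0 0 0 0 0 0" --pt "0 0 0 0 0 0 0"

```text
t: 4.35
tool_pos: [530.1, -91.9, 104.3]
eef_rot: [3.14, 0.005, 3.027]
force: [3.5, 4.2, -2.8]
gripper_width: 9.9
finger_force: 25.5
```

```bash
python3 - <<'E'
from h import *
h=np.array([664.8,67.8]);r=np.array([528,-90.3])-h
P=[h+R.from_euler("z",-.1*k).as_matrix()[:2,:2]@r for k in range(17)]
print((np.diff(P,axis=0)/300).round(3).tolist(),P[-1])
E
```

```text
[[-0.05, 0.048], [-0.045, 0.053], [-0.04, 0.057], [-0.034, 0.061], [-0.028, 0.064], [-0.021, 0.066], [-0.014, 0.068], [-0.007, 0.069], [-0.001, 0.07], [0.006, 0.069], [0.013, 0.068], [0.02, 0.067], [0.027, 0.064], [0.033, 0.061], [0.039, 0.058], [0.044, 0.054]] [510.76190801 209.15811337]
```

Emit:
drive_tool --pt "-0.05 0.048 0 0 0 -0.032 0" --pt "-0.045 0.053 0 0 0 -0.032 0" --pt "-0.04 0.057 0 0 0 -0.032 0" --pt "-0.034 0.061 0 0 0 -0.032 0"

```text
t: 4.75
tool_pos: [478.9, -26.3, 104.3]
eef_rot: [3.14, 0.005, 2.62]
force: [5.5, 2.2, -4.2]
gripper_width: 10.3
finger_force: 25.5
```

Emit:
drive_tool --pt "-0.028 0.064 0 0 0 -0.032 0" --pt "-0.021 0.066 0 0 0 -0.032 0" --pt "-0.014 0.068 0 0 0 -0.032 0" --pt "-0.007 0.069 0 0 0 -0.032 0" --pt "-0.001 0.07 0 0 0 -0.032 0" --pt "0.006 0.069 0 0 0 -0.032 0"

```text
t: 5.35
tool_pos: [458.7, 95.4, 104.3]
eef_rot: [3.139, 0.003, 2.017]
force: [1.9, 0.1, -2.4]
gripper_width: 10.3
finger_force: 25.6
```

Emit:
drive_tool --pt "0.013 0.068 0 0 0 -0.032 0" --pt "0.02 0.067 0 0 0 -0.032 0" --pt "0.027 0.064 0 0 0 -0.032 0" --pt "0.033 0.061 0 0 0 -0.032 0" --pt "0.039 0.058 0 0 0 -0.032 0" --pt "0.044 0.054 0 0 0 -0.032 0" --pt "0 0 0 0 0 0 0"

```text
t: 6.05
tool_pos: [512.3, 209.3, 104.3]
eef_rot: [3.139, -0.003, 1.42]
force: [-1.9, 2.7, 1.8]
gripper_width: 10.1
finger_force: 26.0
```

Emit:
drive_tool --pt "0 0 0 0 0 0 0.45" --pt "0 0 0 0 0 0 0.45" --pt "0 0 0 0 0 0 0.45" --pt "0 0 0.1 0 0 0 0.45" --pt "0 0 0.16 0 0 0 0.45" --pt "0 0 0.16 0 0 0 0.45" --pt "0 0 0.08 0 0 0 0.45"

```text
t: 6.75
tool_pos: [511.9, 206.5, 257.9]
eef_rot: [3.134, -0.002, 1.418]
force: [-0.2, 0.1, -0.8]
gripper_width: 38.5
finger_force: 0.0
```

Emit:
drive_tool --pt "0.05 -0.135 0 0 0 0.015 0.55" --pt "0.05 -0.135 0 0 0 0.015 0.55" --pt "0.05 -0.135 0 0 0 0.015 0.55" --pt "0.05 -0.135 0 0 0 0.015 0.55" --pt "0.05 -0.135 0 0 0 0.013 0.55" --pt "0.05 -0.135 0 0 0 0 0.55" --pt "0 0 0 0 0 0 0.55"

```text
t: 7.45
tool_pos: [601.3, -42.2, 251.4]
eef_rot: [-3.141, 0.003, 1.641]
force: [-0.4, 0.2, -0.8]
gripper_width: 47.2
finger_force: 0.0
```

```bash
python3 - <<'E'
from h import *
np.set_printoptions(precision=1,suppress=True)
s=env.get_state();print(s["eef_rot"],s["tool_pos"],s["t"],s["qpos"],s["gripper_width"])
I=[]
for n in("wrist","top","scene"):
    C=cam(n);im=env.read_camera(n);I.append(im[...,::-1])
    for l,z in(("tuner_slide",115),("pointer",168),("mark",150),("cover_handle",108)):
        r=pin(n,l);print(n,l,[(p,round(c,2),atz(n,p,z,C)) for p,c in r])
    print(proj(n,(612.8,-36.5,115),C))
f=lambda x,k:cv2.resize(x,None,fx=k,fy=k,interpolation=cv2.INTER_CUBIC)
t=f(I[1][65:265,150:350],2);c=np.zeros((400,800,3),np.uint8);c[:,400:]=t;c[:300,:400]=f(I[0],400/512)
cv2.imwrite("pics/w2.png",c)
E
```

```text
[-3.1  0.   1.6] [601.3 -42.2 251.4] 7.45 [-0.2  0.3  0.4  1.7 -0.   1.3] 47.193029901661745
wrist tuner_slide [(array([267.3, 178.5]), 0.68, array([611. , -38.6, 115. ]))]
wrist pointer [(array([470.6, 191.5]), 0.57, array([788.5, -23.5, 168. ]))]
wrist mark [(array([333.3,  77.8]), 0.73, array([657.4,  61.9, 150. ]))]
wrist cover_handle []
[269.2 176.8]
top tuner_slide []
top pointer []
top mark [(array([163.9, 228.4]), 0.55, array([514.4, 193.1, 150. ]))]
top cover_handle [(array([161.6, 227.3]), 0.7, array([515.7, 208. , 108. ]))]
[261.1 190.2]
scene tuner_slide [(array([234.8, 195.4]), 0.75, array([603. , -38.6, 115. ]))]
scene pointer [(array([223.5, 272.3]), 0.74, array([792.1, -24.5, 168. ]))]
scene mark [(array([216.5, 250.9]), 0.52, array([746.7, -46.9, 150. ]))]
scene cover_handle [(array([353.8, 173.9]), 0.84, array([508. , 208.2, 108. ]))]
[235.  199.5]
```

View pics/w2.png

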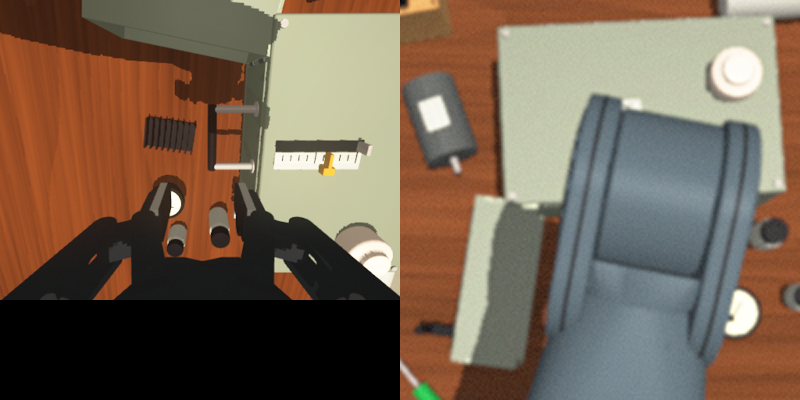

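Wrist view (left half) shows the bare D-pull at about (213,137), the pointer fin at (367,149) and the brass mark finger at (328,157). The top view shows the cover open past square. I grip the pull next.

Emit:
drive_tool --pt "0.037 0.013 0 0 0 0.003 0.55" --pt "0 0 -0.13 0 0 0 0.55" --pt "0 0 -0.14 0 0 0 0.55" --pt "0 0 -0.14 0 0 0 0.55" --pt "0 0 -0.105 0 0 0 0.55" --pt "0 0 0 0 0 0 0" --pt "0 0 0 0 0 0 0" --pt "0 0 0 0 0 0 0" --squeeze 60

```text
t: 9.0
tool_pos: [613.5, -32.2, 99.8]
eef_rot: [3.137, 0.0, 1.657]
force: [1.9, 0.5, -4.4]
gripper_width: 9.5
finger_force: 58.4
```

Emit:
drive_tool --pt "0 0 0 0 0 0 0" --pt "0 0 0 0 0 0 0"

```text
t: 9.2
tool_pos: [613.5, -32.2, 99.8]
eef_rot: [3.137, 0.001, 1.657]
force: [2.4, 0.8, -2.3]
gripper_width: 9.6
finger_force: 58.7
```

```bash
cat > look.py <<'E'
from h import *
import sys
np.set_printoptions(precision=1,suppress=True)
s=env.get_state();print(s["tool_pos"],s["t"],s["gripper_width"],s["finger_force"],s["force"])
I={}
for n in("wrist","scene","top"):
    C=cam(n);I[n]=env.read_camera(n)[...,::-1]
    for l,z in(("pointer",168),("mark",150)):
        print(n,l,[(p,round(c,2),atz(n,p,z,C)) for p,c in pin(n,l)])
f=lambda x,k:cv2.resize(x,None,fx=k,fy=k,interpolation=cv2.INTER_CUBIC)
c=np.zeros((400,800,3),np.uint8);c[:,400:]=f(I["scene"][215:295,190:270],5);c[:300,:400]=f(I["wrist"],400/512)
cv2.imwrite(sys.argv[1],c); cv2.imwrite("pics/raw_"+sys.argv[1][5:],I["wrist"]); cv2.imwrite("pics/rawt_"+sys.argv[1][5:],I["top"])
E
python3 look.py pics/g1.png
```

```text
[613.5 -32.2  99.8] 9.2 9.636076364061609 58.68668496608734 [ 2.4  0.8 -2.3]
wrist pointer []
wrist mark []
scene pointer [(array([226.1, 272.1]), 0.93, array([791.1, -20.1, 168. ]))]
scene mark [(array([218.3, 251.2]), 0.47, array([746.8, -43.6, 150. ]))]
top pointer []
top mark [(array([310.7, 103. ]), 0.72, array([ 826.3, -152.3,  150. ])), (array([265.1, 131.9]), 0.44, array([752. , -42.4, 150. ]))]
```

View pics/g1.png

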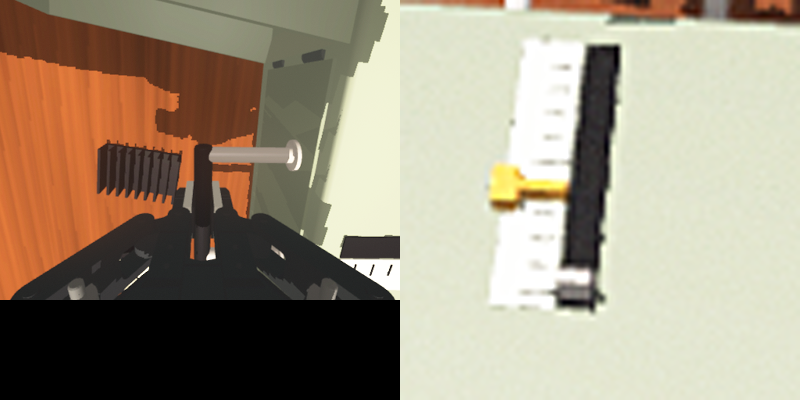

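```bash
python3 - <<'E'
from h import *
np.set_printoptions(precision=1,suppress=True)
ax=np.array([np.cos(.08),np.sin(.08)])
m=atz("scene",(190+145/5,215+187/5),162);p=atz("scene",(225.2,269.8),168)
print(m,p,ax@(p-m)[:2])
im=cv2.imread("pics/w2.png")[120:190,255:385];cv2.imwrite("pics/w2z.png",cv2.resize(im,None,fx=6,fy=6,interpolation=cv2.INTER_CUBIC))
E
```

```text
[754. -40. 162.] [787.2 -22.4 168. ] 34.43442681559344
```

View pics/w2z.png

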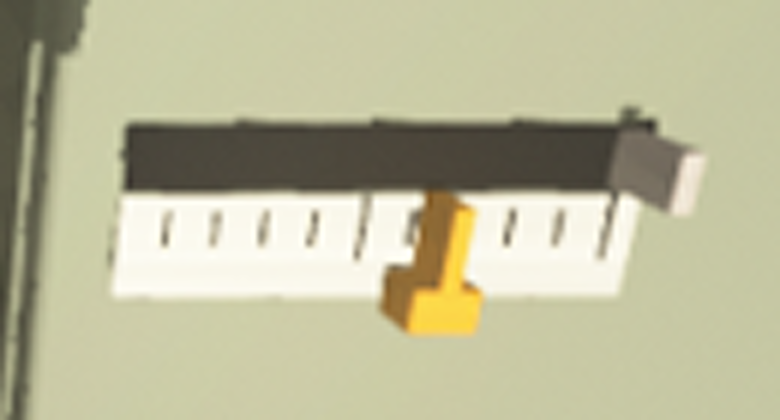

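Emit:
drive_tool --pt "-0.025 -0.002 0 0 0 0 0" --pt "-0.025 -0.002 0 0 0 0 0" --pt "-0.025 -0.002 0 0 0 0 0" --pt "-0.02 -0.002 0 0 0 0 0" --pt "0 0 0 0 0 0 0" --pt "0 0 0 0 0 0 0"

```text
t: 10.25
tool_pos: [585.6, -34.3, 99.8]
eef_rot: [3.135, 0.0, 1.658]
force: [6.8, 1.3, 2.4]
gripper_width: 9.6
finger_force: 59.3
```

The zoom shows the fin at the scale's 0 tick. The brass finger sits just short of the fourth tick, so roughly 35 mm of travel. The slide is now out about 28 mm, so I measure again.

```bash
python3 look.py pics/g2.png
```

```text
[585.6 -34.3  99.8] 10.25 9.606366886587713 59.32722508907318 [6.8 1.3 2.4]
wrist pointer []
wrist mark []
scene pointer [(array([227.6, 254. ]), 0.76, array([757.5, -23.4, 168. ]))]
scene mark [(array([217.4, 252. ]), 0.56, array([748.6, -45. , 150. ]))]
top pointer [(array([157.9, 254.1]), 0.42, array([455.6, 200.7, 168. ]))]
top mark [(array([266. , 133.1]), 0.55, array([749.1, -44.5, 150. ]))]
```

View pics/g2.png

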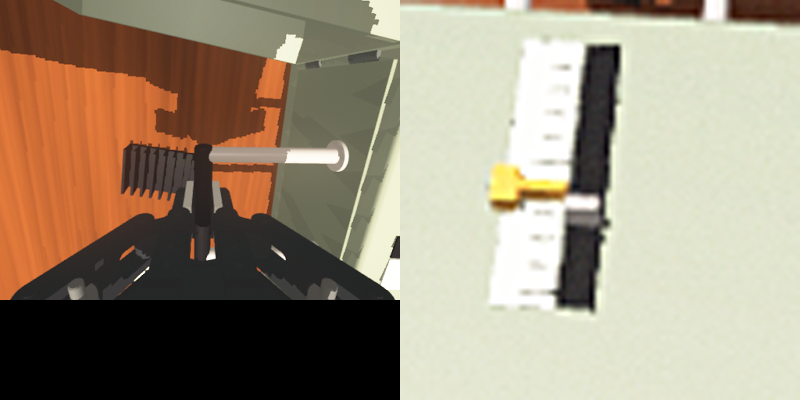

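Emit:
drive_tool --pt "-0.012 -0.001 0 0 0 0 0" --pt "-0.012 -0.001 0 0 0 0 0" --pt "0 0 0 0 0 0 0" --pt "0 0 0 0 0 0 0"

```text
t: 11.1
tool_pos: [578.9, -34.8, 99.7]
eef_rot: [3.134, -0.0, 1.658]
force: [7.6, 2.2, 3.1]
gripper_width: 9.5
finger_force: 59.3
```

```bash
cat >> look.py <<'E'
a=f(I["scene"][235:275,205:245],10);b=f(I["top"][105:145,240:280],10)
cv2.imwrite(sys.argv[1],np.hstack([a,b]))
E
python3 look.py pics/g3.png
```

```text
[578.9 -34.8  99.7] 11.1 9.507938889015897 59.25145447254181 [7.6 2.2 3.1]
wrist pointer []
wrist mark []
scene pointer [(array([228.3, 251.2]), 0.81, array([752. , -23.1, 168. ]))]
scene mark []
top pointer []
top mark [(array([265.5, 132.3]), 0.52, array([751.1, -43.4, 150. ]))]
```

View pics/g3.png

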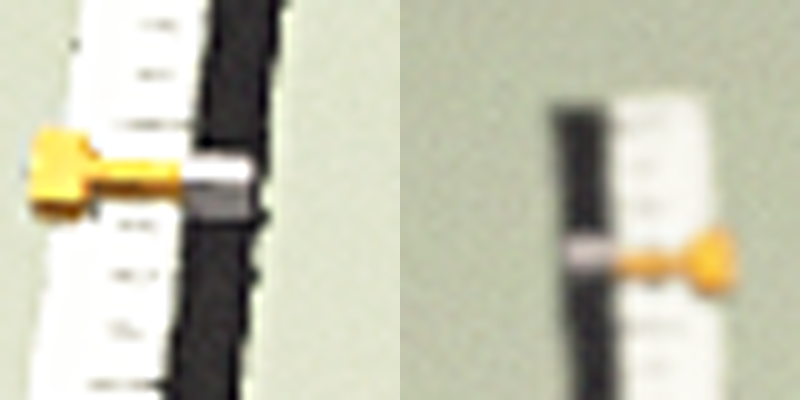

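```bash
python3 - <<'E'
from h import *
ax=np.array([np.cos(.08),np.sin(.08)])
for n,m,p in(("scene",(218.5,252.1),(227,251.7)),("top",(264.5,131.2),(258.8,129.5))):
    a=atz(n,m,162);b=atz(n,p,168);print(n,a,b,ax@(b-a)[:2])
E
```

```text
scene [753.59949891 -41.03875727 162.        ] [753.24634176 -25.25239916 168.        ] 0.9095343274566783
top [750.94359672 -40.3844237  162.        ] [753.31139171 -26.53658025 168.        ] 3.4668682554416392
```

Emit:
drive_tool --pt "-0.006 -0.0005 0 0 0 0 0" --pt "0 0 0 0 0 0 0" --pt "0 0 0 0 0 0 0" --pt "0 0 0 0 0 0 0"

```text
t: 11.95
tool_pos: [577.4, -34.9, 99.7]
eef_rot: [3.134, -0.0, 1.658]
force: [7.7, 2.4, 2.9]
gripper_width: 9.8
finger_force: 59.2
```

```bash
python3 look.py pics/g4.png
```

```text
[577.4 -34.9  99.7] 11.95 9.766064179375174 59.22723591327667 [7.7 2.4 2.9]
wrist pointer []
wrist mark []
scene pointer [(array([226.3, 252.1]), 0.8, array([754.2, -26.3, 168. ]))]
scene mark [(array([217.4, 251.8]), 0.59, array([748.2, -45. , 150. ]))]
top pointer [(array([175.2, 128.5]), 0.17, array([750.7, 171.2, 168. ]))]
top mark [(array([265.6, 132.3]), 0.42, array([751.1, -43.6, 150. ]))]
```

View pics/g4.png

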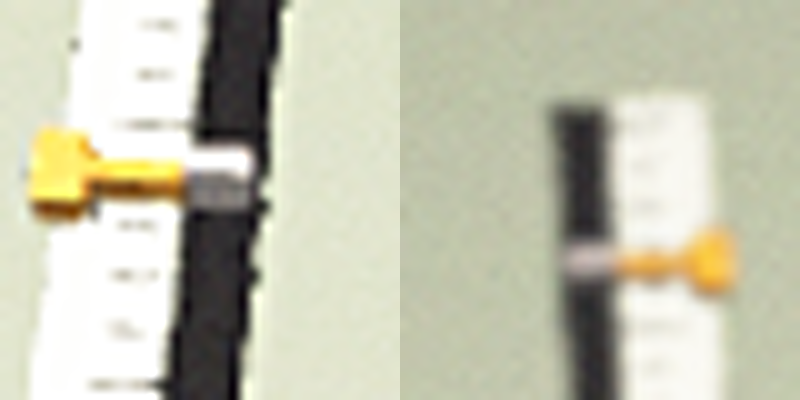

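The fin and the brass finger line up in both views: scene (220,160) against (140,170), top (588,260) against (645,262). The grip is steady at 59 N, so I hand in.

```bash
python3 -c "
from bench import env
print(env.hand_in())"
```

```text
the job is handed in; nothing more can be done
None
```

The cover stands open past square, and I handed the job in with the gripper still holding the slide out at the brass mark: the pointer looks level, within about 2 mm, in both the scene and top views.

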